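# Put the packing plates back in the floating slot gauge

## Robot

A 6-joint arm with a two-finger parallel gripper is mounted at the origin on the work surface. World frame = base frame: x ahead of the robot, y to its left, z up, the work surface at z = 0. Lengths are in m, angles in rad, forces in N, time in s.
With the tool pointing down it reaches from about 0.35 to 0.875 m from the base axis. Payload 15.5 kg.
Tool frame: the origin (TCP) lies between the finger pads; the fingertips stand 8 mm ahead of it and the grasp point (between the pads) lies 11 mm behind it (manip.nose_length is the distance from the TCP to the fingertips, in m); z points along the fingers, y is the direction in which the jaws open and shut (so a half turn about z gives the same grasp; the last joint's range is limited). The gripper opens to 85 mm and grips with 20 to 120 N. Pads are 22 mm wide; open, the fingers measure 114 mm over their backs; the gripper's body (76 mm by 85 mm) begins 54 mm behind the grasp point. The pads swing forward as they close: fully open they stand 13 mm farther back than shut.
Start: joints at [-1.444, 0.494, 1.345, -0, 1.302, -0.096], TCP at [0.138, -0.61, 0.239] pointing down, gripper open.
Joint ranges: [-2.91, 2.91], [-0.82, 2.16], [0.22, 2.67], [-1.22, 4.37], [0.12, 2.79], [-3.08, 3.08]. Speed limits (rad/s): [1.89, 1.89, 2.57, 3.01, 3.01, 3.01].

## Interface

Orientations are given as a unit quaternion [w, x, y, z].
In Python, from workcell import readout, cams, close_job, manip gives the robot as it stands. The module is installed in compiled form; this text tells all that it offers.
- The arm moves only by the tool drive_tool, never from a script. Its arguments are lists of equal length, an entry for each row: "xyz": the shift along the world's x, y, z in mm, a list of three; "angular": the turn, a rotation vector about the world's x, y, z in degrees, a list of three; "hand": the finger opening in mm, from 0 to 85.4. In form: {"xyz": [[tx, ty, tz], ...], "angular": [[rx, ry, rz], ...], "hand": [hand, ...]}. A call has 1 to 8 rows; each row shifts and turns the commanded pose from where the row before left it; what a row does not reach is not made up. A row lasts 1/12 s, in which the tool goes at most 41.7 mm and 7.16 degrees, less where a joint would pass 70% of its speed; a pose out of reach is approached as far as the arm can. A call with a gripper value outside its range is refused whole. The fingers move at their own pace and stop on an object; "squeeze" is the grip in N (left out, the last holds). Time passes only in rows, so rows that do not move let the fingers close. It gives the time, the measured TCP pose, the force and the opening at its end, in the units of the state.
- readout.sense(): the state, without advancing time (a new reading comes with each control period).
- cams.grab_frame(name): name is "scene" or "top" or "wrist"; returns a dict with "pixels" (384x512x3 uint8, red, green, blue), "K" (3x3 intrinsics, pixels), "world_to_cam" (4x4, takes a point from world to camera coordinates). Camera axes: x right, y down, z forward; pixel columns grow to the right and rows downward; lengths in m; the calibration is good to about 2 mm. A picture is of the moment at which its call begins. There is no depth.
- close_job(): hands the job in, once; it reports no verdict.
The state is a dict: "time": time; "joint_pos": joint angles; "joint_velocities": joint speeds; "joint_torque": joint torques, N m; "tool_pos": TCP position; "eef_rot": TCP orientation; "contact_force": force on the tool from outside, world axes, zero at the start; "moment": the same for the moment, N m; "finger_gap": opening from 0.0 (shut) to 1.0 (fully open).
Only numpy, scipy, OpenCV 4.12 (cv2) and the standard library are available. Lean on these libraries where they do the work, as an engineer would, in place of code of your own. Each camera call takes 0.05 s, during which the arm holds its last target.

## Task

Put the two loose steel packing plates back into the slotted gauge rack, upright, each in the slot that fits its thickness (the thick one in the widest slot, the thin one in the narrowest) and fully home on that slot's shoulders, then let go. The slotted bar floats sideways and sits on soft springs, so its slots are not exactly where the frame suggests: feel for each slot gently, and never squash the bar down near its stops. Leave the tape measure, the hammer and the grinding disc alone.

Things in the scene. Friction and masses are not known exactly. Their poses are not given: they have to be found in the camera images.
- thick_plate: a plain steel plate standing on its end on the bench, 40 mm wide (its x), 20 mm thick (its y), 60 mm tall (its z), about 340 g, with a dark drilled mark low on each broad face; the same either way round. Origin: centre of its underside. The only thick plate.
- thin_plate: a plain steel plate standing on its end on the bench, 40 mm wide (its x), 8 mm thick (its y), 60 mm tall (its z), about 140 g, with a dark drilled mark low on each broad face; the same either way round. Origin: centre of its underside. The only thin plate.
- rack: fixed blue bed, 75 mm (x) by 210 mm (y), 30 mm cheeks at both y ends; origin: centre of its underside on the bench, z up. On it floats a steel bar, 46 mm (x) by 172 mm (y), flat top 60 mm above the bench, with three square-edged slots 46 mm apart along y, running right through along x, open at both ends. The listed slot points are fixed to this bed, not to the bar
- slot_wide (a point): mouth centre of the widest (+y end) slot, at the bar's top, if the bar stood at its -y end stop; the true slot lies 1 to 25 mm from here toward +y. Axes as the rack's. 22.4 mm wide along y. Each slot narrows 16 mm below the bar's top to shoulders 3.2 mm wide on both sides; there the right plate stops, underside 44 mm above the bench. A thinner plate falls deeper, a thicker one cannot enter
- slot_middle (a point): mouth centre of the middle slot, at the bar's top, if the bar stood at its -y end stop; the true slot lies 1 to 25 mm from here toward +y. Axes as the rack's. 16.4 mm wide along y; stays empty. Bar and slots stand together 1 to 25 mm from that stop (random, not reported); the bar slides stiffly, at about 12 N, stays where it is left; travel 26 mm, centred on the bed
- slot_narrow (a point): mouth centre of the narrowest (-y end) slot, at the bar's top, if the bar stood at its -y end stop; the true slot lies 1 to 25 mm from here toward +y. Axes as the rack's. 10.4 mm wide along y; 1.2 mm clear on each side of the thin plate, as the widest is for the thick plate
- slotbar (a joint): how far the slotted bar is pressed down against its springs, m: 0 is up (where it returns by itself, also with both plates in), 0.009 the hard stop. It starts to give at about 6.5 N and then takes 1 N more per mm; pressed 7 mm or more (about 13.5 N) counts as squashed. Level, it only moves straight down
- tape_measure: a black tape measure, 66 x 36 x 60 mm, lying loose; origin: centre of its underside. Leave alone
- hammer: a hammer lying loose on the far side of the bench; origin: centre of its underside. Leave alone
- grinding_disc: a dark grinding disc, 115 mm across, 6 mm thick, with a 22 mm hole, lying flat; origin: centre of its underside. Leave alone
Things that resemble listed ones, but are neither listed nor needed, are in the scene too. Leave any brown, pink or turquoise look-alike of the rack alone.

How it is judged:
At the end, for the whole second after the job is handed in: Both plates released, at rest, upright within 0.12 rad, thick one in the widest slot, thin one in the narrowest: underside 41.5 to 46.5 mm above the bench, in the row where the float can put that slot (2.5 mm margin) and 12 mm across it; the bar pressed less than 2 mm (y of thick_plate in the frame of rack between 0.0305 and 0.0615 m and x of thick_plate in the frame of rack between -0.012 and 0.012 m and z of thick_plate in the frame of rack between 0.0415 and 0.0465 m and angle between each of thick_plate, thin_plate's own z axis and vertical below 0.12 rad and linear speed of each of thick_plate, thin_plate below 0.02 m/s and y of thin_plate in the frame of rack between -0.0615 and -0.0305 m and x of thin_plate in the frame of rack between -0.012 and 0.012 m and z of thin_plate in the frame of rack between 0.0415 and 0.0465 m and value of joint slotbar below 0.002 m); the robot touches nothing.
It fails at once if the slotted bar is squashed: pressed down 7 mm or more (value of joint slotbar above 0.007 m).
It fails at once if the tape measure is moved by more than 20 mm (distance of tape_measure from where it was at the start of the episode above 0.02 m).
It fails at once if the hammer is moved by more than 20 mm (distance of hammer from where it was at the start of the episode above 0.02 m).
It fails at once if the grinding disc is moved by more than 20 mm (distance of grinding_disc from where it was at the start of the episode above 0.02 m).
It also fails if it takes over 61 s, if anything falls off the work surface, if the arm or the gripper's body presses on something with over 40 N, if the wrist force passes 120 N, or if a joint passes its speed limit or range.

## Working session

There is one attempt and no reset: what is moved stays moved. The work goes in short steps, Python scripts to look and compute and a tool call to move; the robot and the scene stay as the last step left them, time stands still between calls to the robot, and variables do not carry over. Pictures are saved under pics/ and viewed, and the job is handed in when it is done.

Besides the shell and the picture viewer there is one more tool, called after "Call:" as a command line: name --argument value ..., lists and objects as JSON in quotes. drive_tool: Moves the arm, as the interface text tells. Its arguments: {"type":"object","properties":{"xyz":{"type":"array","items":{"type":"array","items":{"type":"number"}}},"angular":{"type":"array","items":{"type":"array","items":{"type":"number"}}},"hand":{"type":"array","items":{"type":"number"}},"squeeze":{"type":"number"}},"required":["xyz","angular","hand"]}

```bash
mkdir -p pics; ls; cat > h.py <<'E'
import numpy as np, cv2, pickle
from workcell import readout, cams, close_job, manip
def grab(n,tag):
    f=cams.grab_frame(n); pickle.dump(f,open(f'pics/{tag}.pkl','wb'))
    cv2.imwrite(f'pics/{tag}.png',cv2.cvtColor(f['pixels'],cv2.COLOR_RGB2BGR)); return f
def load(tag): return pickle.load(open(f'pics/{tag}.pkl','rb'))
def ray(f,u,v):
    T=f['world_to_cam'];R=T[:3,:3];t=T[:3,3]
    return -R.T@t, R.T@np.linalg.inv(f['K'])@np.array([u,v,1.])
def plane(f,u,v,z):
    o,d=ray(f,u,v); return o+d*(z-o[2])/d[2]
def proj(f,p):
    c=f['world_to_cam']@np.append(p,1); q=f['K']@c[:3]; return q[:2]/q[2]
E
python3 - <<'E'
from h import *
for n in("scene","top","wrist"):
    f=grab(n,n+'0'); o,_=ray(f,0,0); print(n,o, f['world_to_cam'][2,:3], f['K'][0])
print(readout.sense(), manip.nose_length)
E
```

```text
pics
scene [1.53227047 0.5737461  0.81628779] [-0.700021   -0.44675615 -0.55711717] [499.85743949   0.         253.30062044]
top [ 0.42264204 -0.04556777  1.12009671] [ 0.11681626  0.0011986  -0.99315282] [390.95771281   0.         252.56544232]
wrist [ 0.20527698 -0.5948958   0.37345468] [-0.2669787  -0.05939187 -0.96187056] [340.30055409   0.         261.92348397]
{'time': 0.15, 'joint_pos': array([-1.44353391e+00,  4.94054969e-01,  1.34595863e+00,  3.21693179e-05,
        1.30249359e+00, -9.55197840e-02]), 'joint_velocities': array([-0.00048113, -0.00046404, -0.00202606, -0.00077031,  0.0005232 ,
       -0.00136661]), 'joint_torque': array([-2.63950224e-04, -8.82543182e+01, -3.84066904e+01, -3.70469070e-04,
        7.14248250e-03,  2.55199433e-05]), 'tool_pos': array([ 0.13805888, -0.6093032 ,  0.23883842]), 'eef_rot': array([-4.57457945e-04,  9.93802795e-01,  1.11156629e-01,  8.24811878e-06]), 'contact_force': array([ 0.89393047,  0.45115339, -0.08844555]), 'moment': array([-0.00482924, -0.04078932, -0.04402536]), 'finger_gap': 1.0024776885569915} 0.008
```

View pics/scene0.png

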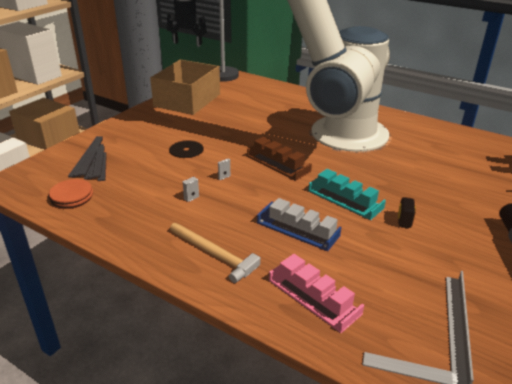

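View pics/top0.png

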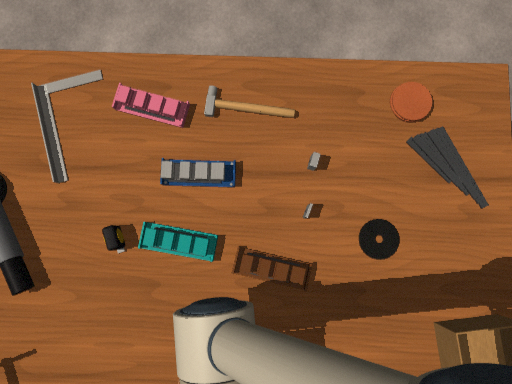

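View pics/wrist0.png

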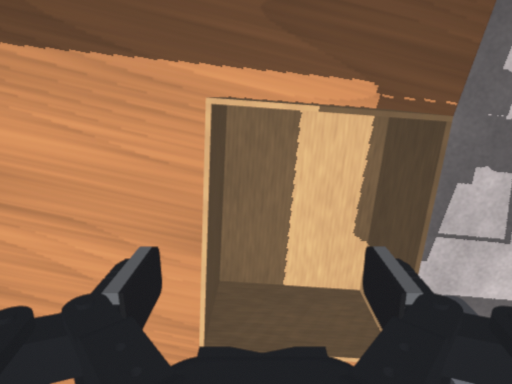

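The top view shows the rack (blue) near pixel (198,173), the thick plate near (315,160), the thin plate near (309,210), the disc at (379,239), the hammer at (250,105) and the tape at (113,238). I'll zoom in on these.

```bash
python3 - <<'E'
from h import *
f=load('top0');im=cv2.cvtColor(f['pixels'],cv2.COLOR_RGB2BGR)
a=cv2.resize(im[150:200,150:250],None,fx=8,fy=8,interpolation=cv2.INTER_CUBIC)
b=cv2.resize(im[145:225,285:335],None,fx=5,fy=5,interpolation=cv2.INTER_CUBIC)
o=np.zeros((600,800,3),np.uint8);cv2.imwrite('pics/za.png',a);cv2.imwrite('pics/zb.png',b)
f=load('scene0');im=cv2.cvtColor(f['pixels'],cv2.COLOR_RGB2BGR)
cv2.imwrite('pics/zc.png',cv2.resize(im[145:260,165:355],None,fx=4,fy=4,interpolation=cv2.INTER_CUBIC))
E
```

```text
(no output)
```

View pics/za.png

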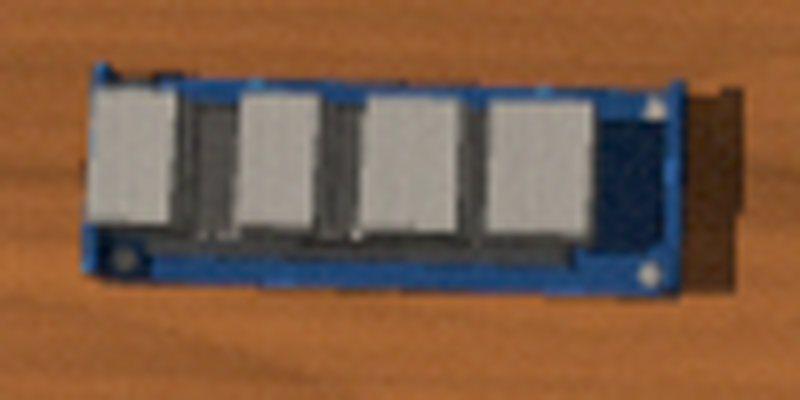

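View pics/zb.png

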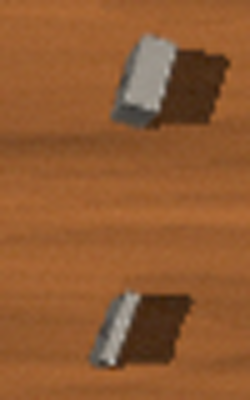

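View pics/zc.png

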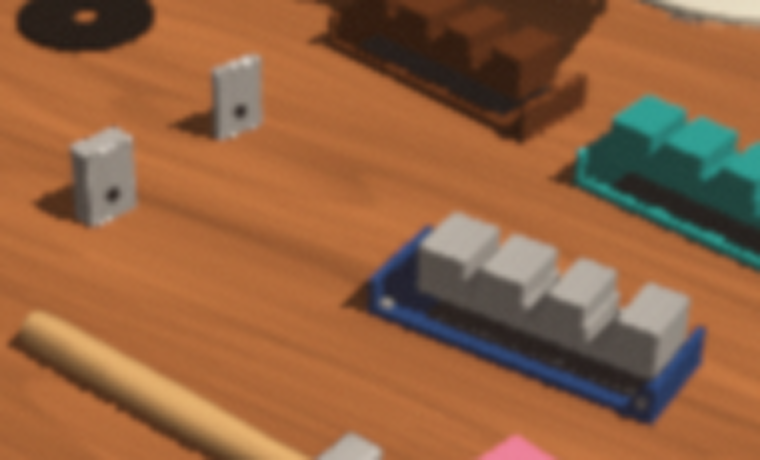

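The widest slot is on the image left (world +y), and the bar sits near its +y end. Next I'll measure the blocks and plates.

```bash
cat > meas.py <<'E'
from h import *
def blobs(f,x0,x1,y0,y1,vmin,s=8,smax=60):
    im=f['pixels'][y0:y1,x0:x1]; im=cv2.resize(im,None,fx=s,fy=s,interpolation=cv2.INTER_CUBIC)
    h=cv2.cvtColor(im,cv2.COLOR_RGB2HSV)
    m=((h[...,1]<smax)&(h[...,2]>vmin)).astype(np.uint8)
    m=cv2.morphologyEx(m,cv2.MORPH_OPEN,np.ones((9,9)))
    c,_=cv2.findContours(m,cv2.RETR_EXTERNAL,cv2.CHAIN_APPROX_NONE)
    out=[]
    for k in c:
        if cv2.contourArea(k)<s*s*12: continue
        p=(k[:,0,:]+.5)/s-.5+[x0,y0]; out.append(p)
    return sorted(out,key=lambda p:p[:,0].mean())
def rect(f,p,z):
    w=np.array([plane(f,u,v,z)[:2] for u,v in p])*1000
    r=cv2.minAreaRect(w.astype(np.float32)); return r
E
python3 - <<'E'
from meas import *
f=load('top0')
for p in blobs(f,150,250,150,200,135): print('blk',rect(f,p,.06),p.min(0),p.max(0))
for p in blobs(f,285,335,145,225,140): print('plate',rect(f,p,.06),p.min(0),p.max(0))
im=f['pixels'];h=cv2.cvtColor(im,cv2.COLOR_RGB2HSV)
m=((h[...,0]>100)&(h[...,0]<125)&(h[...,1]>120)).astype(np.uint8);m[:150]=0;m[200:]=0;m[:,:150]=0;m[:,250:]=0
c,_=cv2.findContours(m,cv2.RETR_EXTERNAL,cv2.CHAIN_APPROX_NONE);k=np.vstack(c)[:,0,:].astype(float)
print('bed z0',rect(f,k,0.005),'z.03',rect(f,k,0.03))
E
```

```text
blk ((591.1505737304688, 195.11570739746094), (28.13516616821289, 44.91372299194336), 89.2447738647461) [160.4375 160.9375] [171.3125 177.1875]
blk ((591.3961791992188, 144.93582153320312), (25.560741424560547, 44.221012115478516), 89.59842681884766) [179.0625 161.4375] [188.9375 177.3125]
blk ((591.2393798828125, 99.45072937011719), (45.13835906982422, 31.963830947875977), 1.0266464948654175) [194.6875 161.8125] [206.5625 178.0625]
blk ((591.4102783203125, 54.72772216796875), (44.12055969238281, 33.81675720214844), 0.8142637610435486) [210.6875 162.4375] [223.1875 178.3125]
plate ((489.3788757324219, -197.84976196289062), (7.358743667602539, 39.0568962097168), 71.57954406738281) [305.4375 203.4375] [311.6875 216.9375]
plate ((630.354248046875, -213.08856201171875), (19.70840835571289, 38.869441986083984), 74.38164520263672) [309.6875 152.0625] [319.1875 166.1875]
bed z0 ((592.3331298828125, 114.3294677734375), (213.1266326904297, 75.72282409667969), 89.237060546875) z.03 ((588.52880859375, 110.74463653564453), (208.3484344482422, 74.02518463134766), 89.237060546875)
```

Call:
drive_tool --xyz '[[30,25,-4],[30,25,-4],[30,25,-4],[30,25,-4],[30,25,-4],[30,25,-4],[30,25,-4],[30,25,-4]]' --angular '[[0,0,-1.8],[0,0,-1.8],[0,0,-1.8],[0,0,-1.8],[0,0,-1.8],[0,0,-1.8],[0,0,-1.8],[0,0,-1.8]]' --hand '[60,60,60,60,60,60,60,60]' --squeeze 40

```text
time: 0.82
tool_pos: [0.3792, -0.408, 0.207]
eef_rot: [-0.0, 1.0, -0.015, -0.0]
contact_force: [1.1, -1.2, -0.9]
finger_gap: 0.704
```

Call:
drive_tool --xyz '[[30,25,-4],[30,25,-4],[30,25,-4],[30,25,-4],[30,25,-4],[30,25,-4],[30,25,-4],[30,22,-4]]' --angular '[[0,0,-1.8],[0,0,-1.8],[0,0,-1.8],[0,0,-1.8],[0,0,-1.8],[0,0,-1.8],[0,0,-1.8],[0,0,-1.4]]' --hand '[60,60,60,60,60,60,60,60]'

```text
time: 1.48
tool_pos: [0.6193, -0.2105, 0.1749]
eef_rot: [-0.0, 0.991, -0.137, -0.0]
contact_force: [0.4, -0.8, 0.2]
finger_gap: 0.705
```

```bash
python3 - <<'E'
from meas import *
print(readout.sense()['tool_pos'],readout.sense()['eef_rot'])
f=grab('wrist','w1')
f=grab('scene','s1')
E
```

```text
[ 0.6192821  -0.21052212  0.17489778] [-1.14832604e-04  9.90623406e-01 -1.36620647e-01 -2.31382041e-04]
```

View pics/w1.png

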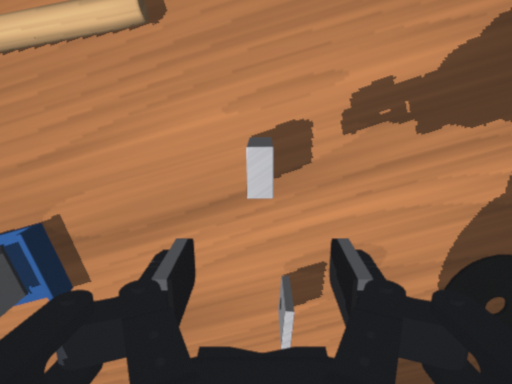

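The wrist view shows the thick plate's top at (260,172), square to the jaws, with the thin plate at (287,320).

```bash
python3 - <<'E'
from meas import *
f=load('w1')
for p in blobs(f,230,300,130,215,165,4)+blobs(f,270,310,260,360,150,4): print(rect(f,p,.06),p.min(0),p.max(0))
E
```

```text
((631.953369140625, -212.77671813964844), (19.287317276000977, 39.20123291015625), 74.65510559082031) [245.875 146.875] [271.875 197.875]
((492.1221008300781, -197.91946411132812), (8.548609733581543, 37.46552276611328), 69.94613647460938) [280.625 311.375] [293.625 347.875]
```

Call:
drive_tool --xyz '[[6,-1.5,0],[6,-1,-25],[0,0,-30],[0,0,-30],[0,0,-30],[0,0,-18],[0,0,-8],[0,0,0]]' --angular '[[0,0,0],[0,0,0],[0,0,0],[0,0,0],[0,0,0],[0,0,0],[0,0,0],[0,0,0]]' --hand '[60,60,60,60,60,60,60,60]'

```text
time: 2.25
tool_pos: [0.6288, -0.2156, 0.0327]
eef_rot: [-0.0, 0.991, -0.136, -0.001]
contact_force: [-1.4, -0.1, 0.2]
finger_gap: 0.702
```

Call:
drive_tool --xyz '[[0,0,0],[0,0,0],[0,0,0],[0,0,0],[0,0,0],[0,0,0],[0,0,0]]' --angular '[[0,0,0],[0,0,0],[0,0,0],[0,0,0],[0,0,0],[0,0,0],[0,0,0]]' --hand '[10,10,10,10,10,10,10]' --squeeze 40

```text
time: 2.83
tool_pos: [0.6309, -0.2156, 0.0359]
eef_rot: [0.0, 0.991, -0.136, 0.001]
contact_force: [-1.5, -0.9, 7.6]
finger_gap: 0.231
```

```bash
python3 - <<'E'
from meas import *
s=readout.sense();print(s['tool_pos'],s['eef_rot'],s['contact_force'],s['finger_gap']*85.4)
f=grab('wrist','w2')
E
```

```text
[ 0.63086379 -0.21558692  0.03588253] [ 4.82198381e-04  9.90717059e-01 -1.35934399e-01  1.14730344e-03] [-1.54695418 -0.92455635  7.56822488] 19.732012428030227
```

View pics/w2.png

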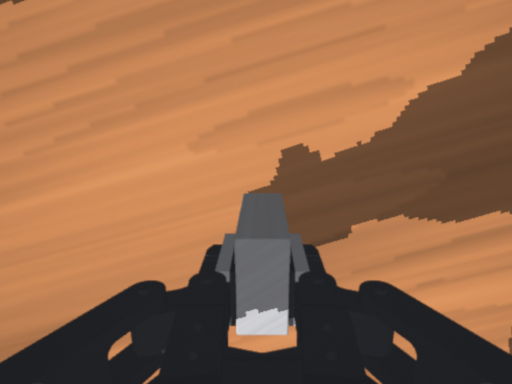

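Call:
drive_tool --xyz '[[0,0,20],[0,0,35],[0,0,35],[-4,25,20],[-4,37,0],[-4,37,0],[-4,37,0],[-4,37,0]]' --angular '[[0,0,0],[0,0,0],[0,0,0],[0,0,1.6],[0,0,1.6],[0,0,1.6],[0,0,1.6],[0,0,1.6]]' --hand '[10,10,10,10,10,10,10,10]'

```text
time: 3.55
tool_pos: [0.6097, -0.0406, 0.1452]
eef_rot: [0.0, 0.998, -0.066, 0.001]
contact_force: [0.8, 0.4, -3.8]
finger_gap: 0.234
```

Call:
drive_tool --xyz '[[-4,37,0],[-4,37,0],[-4,37,0],[-4,37,0],[-4,37,0],[0,20,0],[0,7,0],[0,0,0]]' --angular '[[0,0,1.6],[0,0,1.6],[0,0,1.6],[0,0,1.6],[0,0,1.3],[0,0,0],[0,0,0],[0,0,0]]' --hand '[10,10,10,10,10,10,10,10]'

```text
time: 4.22
tool_pos: [0.59, 0.1716, 0.1448]
eef_rot: [-0.0, 1.0, 0.002, 0.0]
contact_force: [0.7, -1.2, -3.6]
finger_gap: 0.229
```

```bash
python3 - <<'E'
from meas import *
s=readout.sense();print(s['tool_pos'],s['eef_rot'],s['contact_force'],s['finger_gap']*85.4)
f=grab('wrist','w3')
f=grab('scene','s3')
f=grab('top','t3')
E
```

```text
[0.58995255 0.17157962 0.14481016] [-1.21602809e-04  9.99998450e-01  1.71584690e-03  3.75773990e-04] [ 0.66365502 -1.18287978 -3.58196862] 19.56540535025148
```

View pics/w3.png

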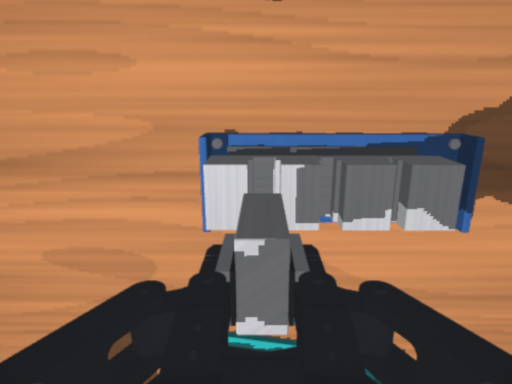

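View pics/s3.png

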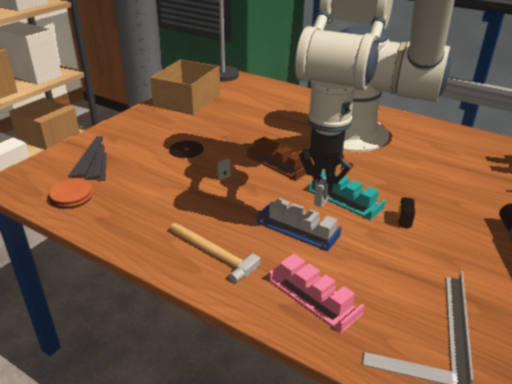

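The wrist view shows the rack in front of the held plate, with the wide slot near column 262. I'll zoom in on its edges.

```bash
python3 - <<'E'
from meas import *
f=load('w3');im=cv2.cvtColor(f['pixels'],cv2.COLOR_RGB2BGR)
im=np.clip(im.astype(float)*1.5,0,255).astype(np.uint8)
cv2.imwrite('pics/zd.png',cv2.resize(im[140:280,195:355],None,fx=5,fy=4,interpolation=cv2.INTER_NEAREST))
E
```

```text
(no output)
```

View pics/zd.png

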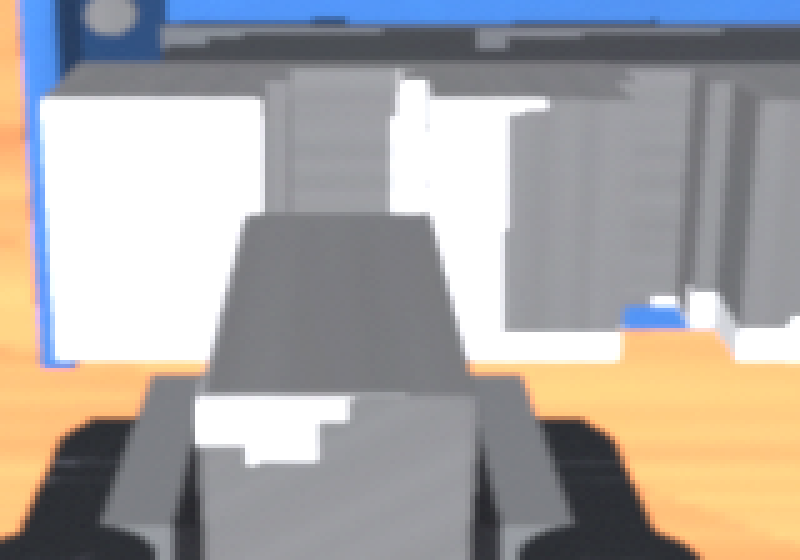

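```bash
python3 - <<'E'
from meas import *
f=load('w3')
g=lambda X,Y,z:np.round(plane(f,(X)/5-.5+195,(Y)/4-.5+140,z)*1000,1)
for X in(40,263,429): print('bar',X,g(X,98,.06))
print('bar low-left',g(55,360,.06), 'slot left edge lower',g(266,212,.06),'R',g(429,212,.06))
for X in(246,431): print('plate',g(X,215,.1089))
E
```

```text
bar 40 [615.4 209.8  60. ]
bar 263 [615.4 180.6  60. ]
bar 429 [615.5 158.8  60. ]
bar low-left [569.3 209.8  60. ] slot left edge lower [596.  180.4  60. ] R [596.  158.5  60. ]
plate [609.6 180.4 108.9]
plate [609.6 161.1 108.9]
```

Call:
drive_tool --xyz '[[1.5,-0.5,-10],[1,-0.6,-14],[0,0,-10],[0,0,-6],[0,0,0],[0,0,0]]' --angular '[[0,0,0],[0,0,0],[0,0,0],[0,0,0],[0,0,0],[0,0,0]]' --hand '[10,10,10,10,10,10]'

```text
time: 4.87
tool_pos: [0.5925, 0.1685, 0.1039]
eef_rot: [0.0, 1.0, 0.0, -0.0]
contact_force: [0.1, 0.2, -3.2]
finger_gap: 0.228
```

```bash
python3 - <<'E'
from meas import *
s=readout.sense();print(s['tool_pos'],s['eef_rot'],s['contact_force'])
f=grab('wrist','w4');im=cv2.cvtColor(f['pixels'],cv2.COLOR_RGB2BGR)
im=np.clip(im.astype(float)*1.2,0,255).astype(np.uint8)
cv2.imwrite('pics/ze.png',cv2.resize(im[100:260,180:340],None,fx=5,fy=3.75,interpolation=cv2.INTER_NEAREST))
E
```

```text
[0.59249454 0.16850471 0.1039117 ] [ 6.97927200e-05  9.99999839e-01  3.62611333e-04 -4.29827030e-04] [ 0.08936359  0.21366268 -3.17840905]
```

View pics/ze.png

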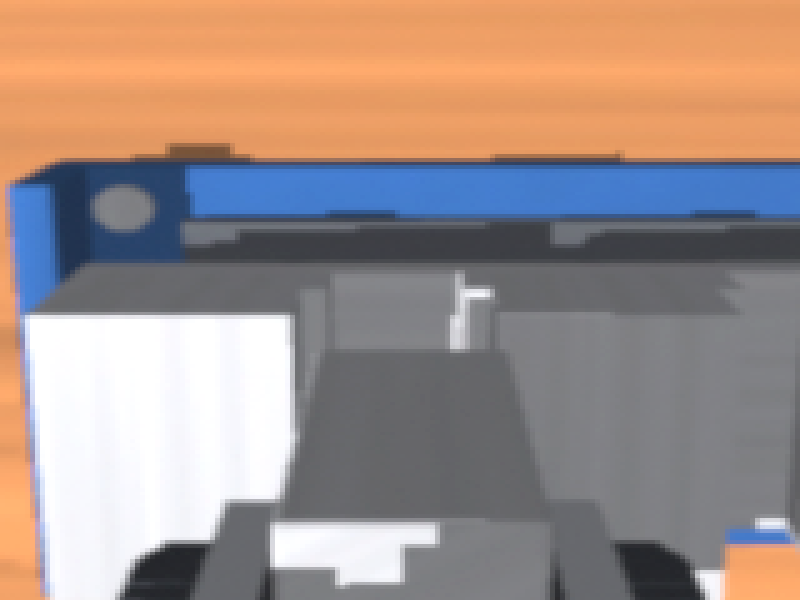

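```bash
python3 - <<'E'
from meas import *
f=load('w4')
g=lambda X,Y,z:np.round(plane(f,(X)/5-.5+180,(Y)/3.75-.5+100,z)*1000,1)
for X in(24,293,494): print('bar',X,g(X,315,.06))
for X in(321,508): print('plate',g(X,352,.068))
E
```

```text
bar 24 [615.3 209.7  60. ]
bar 293 [615.3 180.6  60. ]
bar 494 [615.2 158.8  60. ]
plate [612.  177.2  68. ]
plate [612.  157.7  68. ]
```

Call:
drive_tool --xyz '[[0,2.1,0],[0,0,-2],[0,0,-2],[0,0,-2],[0,0,0],[0,0,0]]' --angular '[[0,0,0],[0,0,0],[0,0,0],[0,0,0],[0,0,0],[0,0,0]]' --hand '[10,10,10,10,10,10]'

```text
time: 5.42
tool_pos: [0.5925, 0.1709, 0.0982]
eef_rot: [0.0, 1.0, 0.001, -0.0]
contact_force: [-0.4, 0.3, -3.8]
finger_gap: 0.225
```

```bash
python3 - <<'E'
from meas import *
s=readout.sense();print(s['tool_pos'],s['eef_rot'],s['contact_force'],s['moment'])
f=grab('wrist','w5');im=cv2.cvtColor(f['pixels'],cv2.COLOR_RGB2BGR)
im=np.clip(im.astype(float)*1.2,0,255).astype(np.uint8)
cv2.imwrite('pics/zf.png',cv2.resize(im[100:260,180:340],None,fx=5,fy=3.75,interpolation=cv2.INTER_NEAREST))
E
```

```text
[0.59250663 0.17093682 0.09815247] [ 4.32926229e-05  9.99999799e-01  6.18335283e-04 -1.29942993e-04] [-0.37044077  0.25125147 -3.76234228] [-0.01646403  0.00499966  0.01124287]
```

View pics/zf.png

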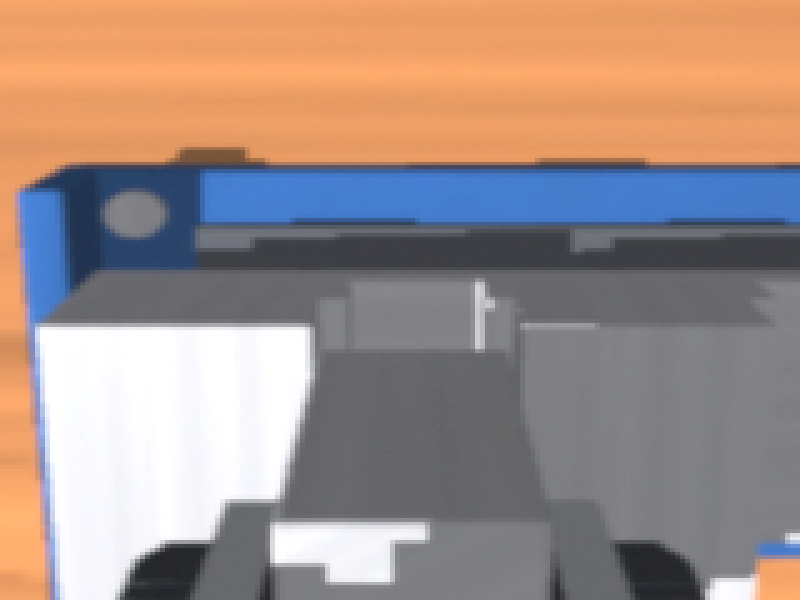

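Call:
drive_tool --xyz '[[0,0,-1.5],[0,0,-1.5],[0,0,-1.5],[0,0,0],[0,0,0]]' --angular '[[0,0,0],[0,0,0],[0,0,0],[0,0,0],[0,0,0]]' --hand '[10,10,10,10,10]'

```text
time: 5.88
tool_pos: [0.5925, 0.1709, 0.0936]
eef_rot: [0.0, 1.0, 0.001, -0.0]
contact_force: [0.2, 0.4, -3.6]
finger_gap: 0.227
```

Underside is about 2 mm below the bar top with no contact, so the plate has entered the slot.

Call:
drive_tool --xyz '[[0,0,-2],[0,0,-2],[0,0,-2],[0,0,-2],[0,0,-1.5],[0,0,0],[0,0,0]]' --angular '[[0,0,0],[0,0,0],[0,0,0],[0,0,0],[0,0,0],[0,0,0],[0,0,0]]' --hand '[10,10,10,10,10,10,10]'

```text
time: 6.47
tool_pos: [0.5925, 0.1709, 0.0841]
eef_rot: [0.0, 1.0, 0.001, -0.0]
contact_force: [-0.8, 0.3, -3.3]
finger_gap: 0.229
```

Call:
drive_tool --xyz '[[0,0,-1],[0,0,-1],[0,0,-1],[0,0,0],[0,0,0]]' --angular '[[0,0,0],[0,0,0],[0,0,0],[0,0,0],[0,0,0]]' --hand '[10,10,10,10,10]'

```text
time: 6.88
tool_pos: [0.5926, 0.1709, 0.0812]
eef_rot: [0.0, 1.0, 0.001, -0.0]
contact_force: [-0.3, -0.0, -4.3]
finger_gap: 0.226
```

Call:
drive_tool --xyz '[[0,0,-0.7],[0,0,-0.7],[0,0,0],[0,0,0]]' --angular '[[0,0,0],[0,0,0],[0,0,0],[0,0,0]]' --hand '[10,10,10,10]'

```text
time: 7.22
tool_pos: [0.5927, 0.171, 0.0799]
eef_rot: [-0.0, 1.0, 0.001, 0.0]
contact_force: [-0.2, -0.2, -2.9]
finger_gap: 0.229
```

Call:
drive_tool --xyz '[[0,0,-0.7],[0,0,-0.7],[0,0,0],[0,0,0]]' --angular '[[0,0,0],[0,0,0],[0,0,0],[0,0,0]]' --hand '[10,10,10,10]'

```text
time: 7.55
tool_pos: [0.5927, 0.171, 0.0787]
eef_rot: [-0.0, 1.0, 0.001, 0.0]
contact_force: [-2.4, -0.1, 3.2]
finger_gap: 0.229
```

The force rose about 6 N at the expected height, so the plate is on the shoulders. Releasing now.

Call:
drive_tool --xyz '[[0,0,0],[0,0,0],[0,0,0],[0,0,0],[0,0,10],[0,0,25],[0,0,35],[0,0,35]]' --angular '[[0,0,0],[0,0,0],[0,0,0],[0,0,0],[0,0,0],[0,0,0],[0,0,0],[0,0,0]]' --hand '[34,34,34,34,38,40,40,40]'

```text
time: 8.22
tool_pos: [0.592, 0.1708, 0.1849]
eef_rot: [0.0, 1.0, 0.001, -0.001]
contact_force: [0.1, -0.6, 0.2]
finger_gap: 0.47
```

```bash
python3 - <<'E'
from meas import *
s=readout.sense();print(s['tool_pos'],s['eef_rot'],s['contact_force'],s['moment'])
f=grab('wrist','w6')
f=grab('scene','s6');im=cv2.cvtColor(f['pixels'],cv2.COLOR_RGB2BGR)
cv2.imwrite('pics/zg.png',cv2.resize(im[165:260,225:355],None,fx=6,fy=6,interpolation=cv2.INTER_CUBIC))
E
```

```text
[0.59199437 0.1708279  0.1848627 ] [ 1.29537746e-04  9.99999554e-01  5.62084749e-04 -7.47489686e-04] [ 0.12808588 -0.59268563  0.23812501] [-0.04672695 -0.02517014  0.02539026]
```

View pics/zg.png

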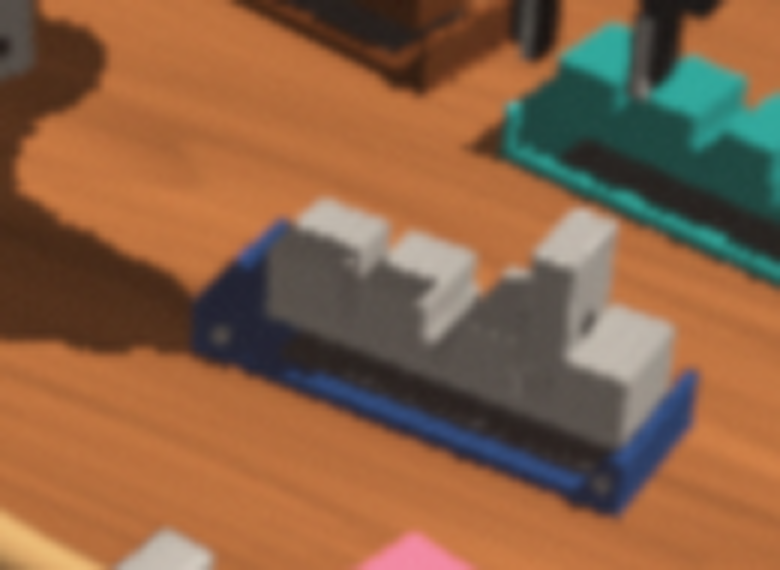

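View pics/w6.png

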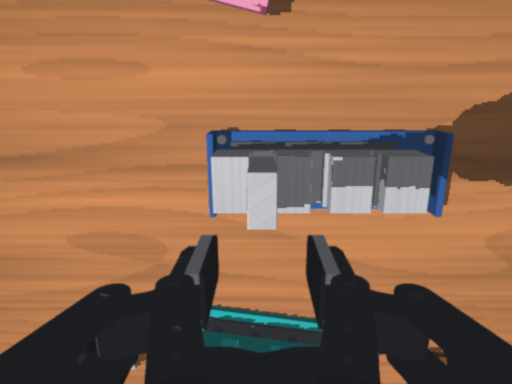

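The thick plate stands in the widest slot. Next is the thin plate.

Call:
drive_tool --xyz '[[-10,-37,0],[-10,-38,0],[-10,-38,0],[-10,-38,0],[-10,-38,0],[-10,-38,0],[-10,-38,0],[-10,-38,0]]' --angular '[[0,0,-1.9],[0,0,-1.9],[0,0,-1.9],[0,0,-1.9],[0,0,-1.9],[0,0,-1.9],[0,0,-1.9],[0,0,-1.9]]' --hand '[50,50,50,50,50,50,50,50]'

```text
time: 8.98
tool_pos: [0.5118, -0.1337, 0.1841]
eef_rot: [0.0, 0.991, -0.132, 0.0]
contact_force: [1.4, -0.1, 0.7]
finger_gap: 0.589
```

Call:
drive_tool --xyz '[[-10,-38,0],[-10,-20,-5],[-2,-6,-5],[0,0,0],[0,0,0]]' --angular '[[0,0,-1.9],[0,0,-1.9],[0,0,0],[0,0,0],[0,0,0]]' --hand '[50,50,50,50,50]'

```text
time: 9.4
tool_pos: [0.4906, -0.1957, 0.1736]
eef_rot: [-0.0, 0.986, -0.164, -0.0]
contact_force: [-0.0, 0.2, 0.3]
finger_gap: 0.582
```

```bash
python3 - <<'E'
from meas import *
s=readout.sense();print(s['tool_pos'],s['eef_rot'],s['contact_force'])
f=grab('wrist','w7')
for p in blobs(f,220,320,100,225,150,4): print(rect(f,p,.06),p.min(0),p.max(0))
E
```

```text
[ 0.49058026 -0.19567084  0.1735993 ] [-2.02804061e-04  9.86379119e-01 -1.64487577e-01 -1.71724572e-04] [-0.03232927  0.22747482  0.29388325]
((491.01239013671875, -198.03091430664062), (8.035202026367188, 39.45210266113281), 69.90281677246094) [257.875 162.875] [268.875 213.125]
```

View pics/w7.png

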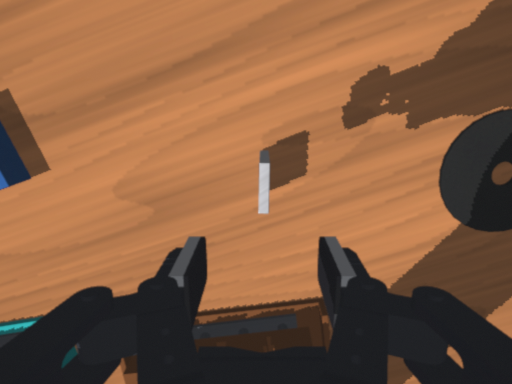

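Call:
drive_tool --xyz '[[0.4,-1,0],[0,-0.4,-25],[0,0,-30],[0,0,-30],[0,0,-28],[0,0,-18],[0,0,-7],[0,0,0]]' --angular '[[0,0,-1.1],[0,0,0],[0,0,0],[0,0,0],[0,0,0],[0,0,0],[0,0,0],[0,0,0]]' --hand '[50,50,50,50,50,50,50,50]'

```text
time: 10.12
tool_pos: [0.4908, -0.1964, 0.0344]
eef_rot: [-0.0, 0.985, -0.174, -0.001]
contact_force: [-0.9, 0.5, 0.1]
finger_gap: 0.582
```

Call:
drive_tool --xyz '[[0,0,0],[0,0,0],[0,0,0],[0,0,0],[0,0,0],[0,0,0],[0,0,0],[0,0,0]]' --angular '[[0,0,0],[0,0,0],[0,0,0],[0,0,0],[0,0,0],[0,0,0],[0,0,0],[0,0,0]]' --hand '[20,12,8,2,2,2,2,2]' --squeeze 40

```text
time: 10.78
tool_pos: [0.4917, -0.1977, 0.0367]
eef_rot: [0.0, 0.985, -0.174, 0.001]
contact_force: [-0.2, 1.3, 9.0]
finger_gap: 0.085
```

```bash
python3 - <<'E'
from meas import *
s=readout.sense();print(s['tool_pos'],s['eef_rot'],s['contact_force'],s['finger_gap']*85.4)
f=grab('wrist','w8')
E
```

```text
[ 0.49169886 -0.19771744  0.03671808] [ 2.55565359e-04  9.84734459e-01 -1.74060001e-01  1.04652831e-03] [-0.20020082  1.26500059  9.02409566] 7.2280110534359805
```

View pics/w8.png

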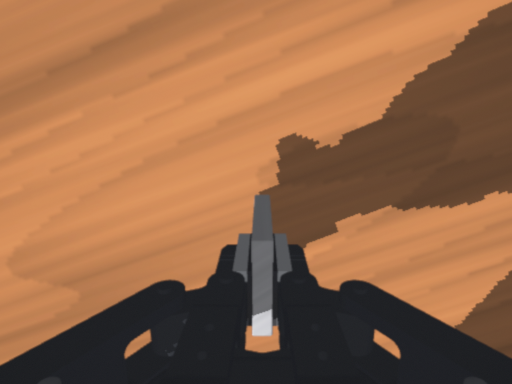

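Call:
drive_tool --xyz '[[0,0,20],[0,0,35],[0,0,35],[12,25,20],[12,33,0],[12,33,0],[12,33,0],[12,33,0]]' --angular '[[0,0,0],[0,0,0],[0,0,0],[0,0,2.2],[0,0,2.2],[0,0,2.2],[0,0,2.2],[0,0,2.2]]' --hand '[2,2,2,2,2,2,2,2]'

```text
time: 11.5
tool_pos: [0.5514, -0.0389, 0.1465]
eef_rot: [0.0, 0.997, -0.078, 0.001]
contact_force: [0.3, -0.1, -1.2]
finger_gap: 0.083
```

Call:
drive_tool --xyz '[[12,33,0],[12,33,0],[10,30,0],[6,18,-5],[1,5,-10],[0,0,-10],[0,0,-5],[0,0,0]]' --angular '[[0,0,2.2],[0,0,2.2],[0,0,2.2],[0,0,2.4],[0,0,0],[0,0,0],[0,0,0],[0,0,0]]' --hand '[2,2,2,2,2,2,2,2]'

```text
time: 12.17
tool_pos: [0.5908, 0.0774, 0.1141]
eef_rot: [0.0, 1.0, -0.001, -0.001]
contact_force: [-0.0, 0.2, -1.8]
finger_gap: 0.087
```

```bash
cat > wv.py <<'E'
from meas import *
import sys
t=sys.argv[1]
s=readout.sense();print(s['tool_pos'],s['eef_rot'],s['contact_force'],s['moment'])
f=grab('wrist',t);im=cv2.cvtColor(f['pixels'],cv2.COLOR_RGB2BGR)
im=np.clip(im.astype(float)*1.4,0,255).astype(np.uint8)
cv2.imwrite('pics/z%s.png'%t,cv2.resize(im[100:260,180:340],None,fx=5,fy=3.75,interpolation=cv2.INTER_NEAREST))
E
python3 wv.py w9
```

```text
[0.59081928 0.07743124 0.1141288 ] [ 1.30853841e-04  9.99998521e-01 -1.11070281e-03 -1.30651323e-03] [-0.03412968  0.20554277 -1.75176096] [ 0.01215482  0.01546705 -0.00614052]
```

View pics/zw9.png

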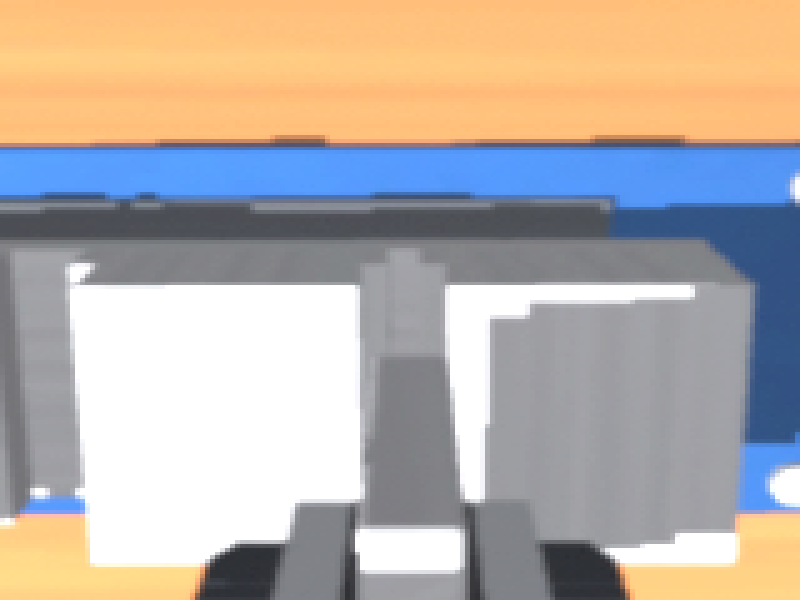

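```bash
python3 - <<'E'
from meas import *
f=load('w9')
g=lambda X,Y,z:np.round(plane(f,(X)/5-.5+180,(Y)/3.75-.5+100,z)*1000,1)
for X in(72,357,445,754): print('bar',X,g(X,284,.06))
for X in(378,447): print('plate',g(X,356,.0774))
E
```

```text
bar 72 [615.8 115.2  60. ]
bar 357 [615.7  82.8  60. ]
bar 445 [615.7  72.8  60. ]
bar 754 [615.5  37.6  60. ]
plate [609.4  80.1  77.4]
plate [609.4  72.9  77.4]
```

Call:
drive_tool --xyz '[[1.5,1.1,-5],[1.5,0,-5],[0,0,-4],[0,0,0],[0,0,0],[0,0,0]]' --angular '[[0,0,0],[0,0,0],[0,0,0],[0,0,0],[0,0,0],[0,0,0]]' --hand '[2,2,2,2,2,2]'

```text
time: 12.72
tool_pos: [0.595, 0.0796, 0.1015]
eef_rot: [-0.0, 1.0, -0.0, -0.0]
contact_force: [-0.4, -0.7, -0.7]
finger_gap: 0.087
```

```bash
python3 wv.py w10
```

```text
[0.59499667 0.07959719 0.10154552] [-6.21504292e-06  9.99999946e-01 -3.26920289e-04 -1.42077687e-05] [-0.39362845 -0.67335172 -0.72892986] [-0.01677    -0.09226181  0.01074698]
```

View pics/zw10.png

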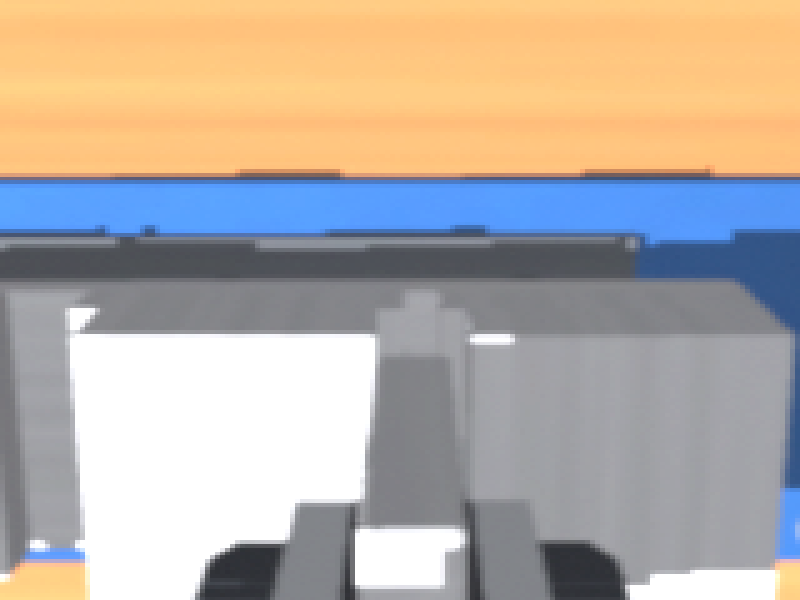

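```bash
python3 - <<'E'
from meas import *
f=load('w10')
g=lambda X,Y,z:np.round(plane(f,(X)/5-.5+180,(Y)/3.75-.5+100,z)*1000,1)
for X in(72,377,470,791): print('bar',X,g(X,335,.06))
for X in(380,451): print('plate',g(X,356,.0648))
E
```

```text
bar 72 [615.6 115.3  60. ]
bar 377 [615.5  82.5  60. ]
bar 470 [615.5  72.5  60. ]
bar 791 [615.4  38.   60. ]
plate [613.7  82.1  64.8]
plate [613.7  74.7  64.8]
```

Call:
drive_tool --xyz '[[-0.8,-0.8,0],[0,0,0],[0,0,-1],[0,0,-1],[0,0,0],[0,0,0]]' --angular '[[0,0,0],[0,0,0],[0,0,0],[0,0,0],[0,0,0],[0,0,0]]' --hand '[2,2,2,2,2,2]'

```text
time: 13.27
tool_pos: [0.5942, 0.0789, 0.0994]
eef_rot: [-0.0, 1.0, -0.0, -0.0]
contact_force: [-0.5, 0.5, -1.3]
finger_gap: 0.081
```

```bash
python3 wv.py w11
```

```text
[0.59417961 0.07887272 0.09940827] [-5.15158057e-06  9.99999954e-01 -2.98012478e-04 -5.06115787e-05] [-0.50942644  0.45436491 -1.26823412] [-0.03989555 -0.04038052  0.0351739 ]
```

View pics/zw11.png

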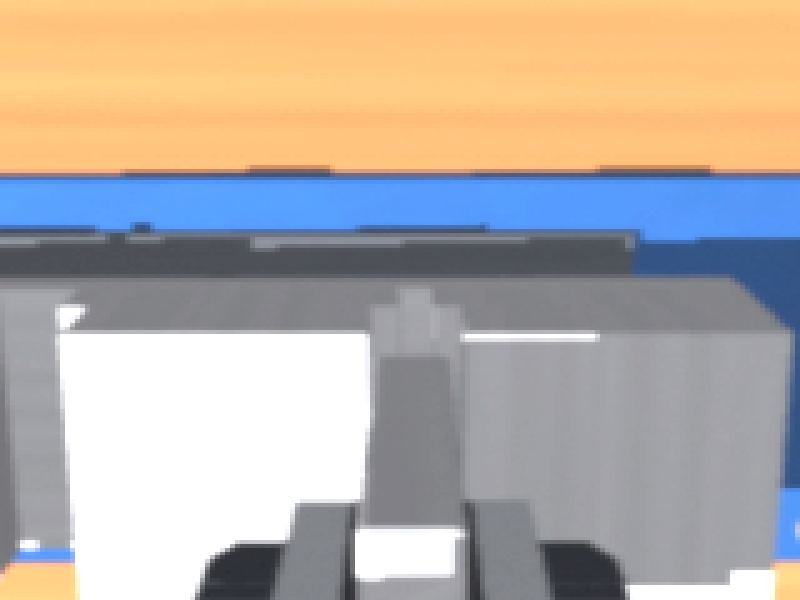

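Call:
drive_tool --xyz '[[0,0,-1.5],[0,0,-1.5],[0,0,-1.5],[0,0,0],[0,0,0]]' --angular '[[0,0,0],[0,0,0],[0,0,0],[0,0,0],[0,0,0]]' --hand '[2,2,2,2,2]'

```text
time: 13.73
tool_pos: [0.5941, 0.0789, 0.0948]
eef_rot: [-0.0, 1.0, -0.0, -0.0]
contact_force: [-0.2, -0.3, -1.2]
finger_gap: 0.087
```

Call:
drive_tool --xyz '[[0,0,-2],[0,0,-2],[0,0,-2],[0,0,-2],[0,0,-1.5],[0,0,0],[0,0,0]]' --angular '[[0,0,0],[0,0,0],[0,0,0],[0,0,0],[0,0,0],[0,0,0],[0,0,0]]' --hand '[2,2,2,2,2,2,2]'

```text
time: 14.32
tool_pos: [0.5942, 0.0789, 0.0854]
eef_rot: [-0.0, 1.0, -0.0, -0.0]
contact_force: [-0.4, 0.5, -1.9]
finger_gap: 0.083
```

Call:
drive_tool --xyz '[[0,0,-1],[0,0,-1],[0,0,-1],[0,0,0],[0,0,0]]' --angular '[[0,0,0],[0,0,0],[0,0,0],[0,0,0],[0,0,0]]' --hand '[2,2,2,2,2]'

```text
time: 14.73
tool_pos: [0.5942, 0.0788, 0.0824]
eef_rot: [-0.0, 1.0, -0.0, -0.0]
contact_force: [0.7, 0.2, -1.4]
finger_gap: 0.082
```

Call:
drive_tool --xyz '[[0,0,-0.8],[0,0,-0.8],[0,0,0],[0,0,0]]' --angular '[[0,0,0],[0,0,0],[0,0,0],[0,0,0]]' --hand '[2,2,2,2]'

```text
time: 15.07
tool_pos: [0.5942, 0.0788, 0.0809]
eef_rot: [0.0, 1.0, -0.0, -0.0]
contact_force: [0.7, -0.2, -1.1]
finger_gap: 0.085
```

Call:
drive_tool --xyz '[[0,0,-0.7],[0,0,-0.7],[0,0,0],[0,0,0]]' --angular '[[0,0,0],[0,0,0],[0,0,0],[0,0,0]]' --hand '[2,2,2,2]'

```text
time: 15.4
tool_pos: [0.5943, 0.0788, 0.0796]
eef_rot: [-0.0, 1.0, -0.0, 0.0]
contact_force: [-1.4, -0.9, 2.5]
finger_gap: 0.086
```

Contact is about 4 N at the shoulder height. Releasing and clearing.

Call:
drive_tool --xyz '[[0,0,0],[0,0,0],[0,0,0],[0,0,0],[0,0,10],[0,0,25],[0,0,35],[0,0,35]]' --angular '[[0,0,0],[0,0,0],[0,0,0],[0,0,0],[0,0,0],[0,0,0],[0,0,0],[0,0,0]]' --hand '[24,24,24,24,28,30,30,30]'

```text
time: 16.07
tool_pos: [0.5935, 0.0788, 0.1859]
eef_rot: [0.0, 1.0, -0.0, -0.001]
contact_force: [1.0, 0.7, -0.4]
finger_gap: 0.351
```

Call:
drive_tool --xyz '[[-15,0,20],[-30,0,10],[-35,0,0],[-35,0,0],[-20,0,0],[0,0,0],[0,0,0]]' --angular '[[0,0,0],[0,0,0],[0,0,0],[0,0,0],[0,0,0],[0,0,0],[0,0,0]]' --hand '[30,30,30,30,30,30,30]'

```text
time: 16.65
tool_pos: [0.4586, 0.0789, 0.2155]
eef_rot: [-0.0, 1.0, -0.0, 0.001]
contact_force: [0.5, 0.2, 0.8]
finger_gap: 0.354
```

```bash
python3 - <<'E'
from meas import *
s=readout.sense();print(s['tool_pos'],s['contact_force'])
f=grab('wrist','w12');f=grab('top','t12')
f=grab('scene','s12');im=cv2.cvtColor(f['pixels'],cv2.COLOR_RGB2BGR)
cv2.imwrite('pics/zh.png',cv2.resize(im[165:260,225:355],None,fx=6,fy=6,interpolation=cv2.INTER_CUBIC))
f=load('w12');im=cv2.cvtColor(f['pixels'],cv2.COLOR_RGB2BGR)
E
```

```text
[0.45863828 0.07889438 0.21546521] [0.48187469 0.21442107 0.80253054]
```

View pics/zh.png

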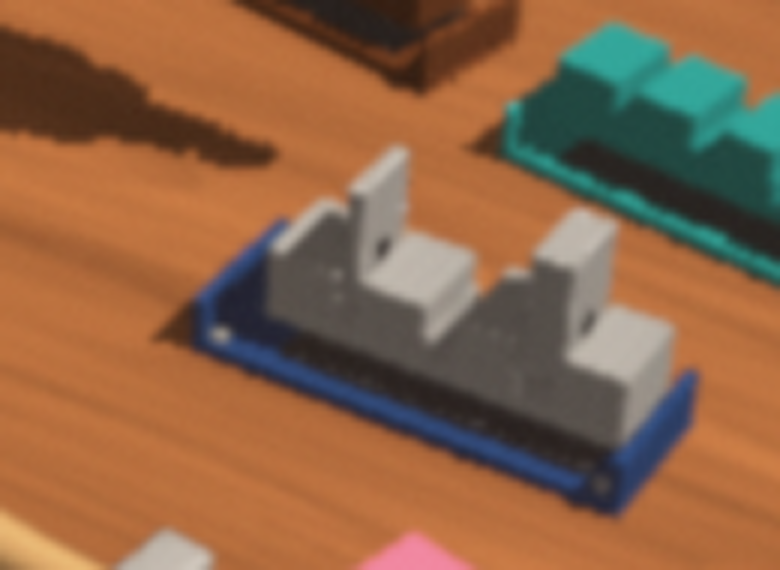

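View pics/w12.png

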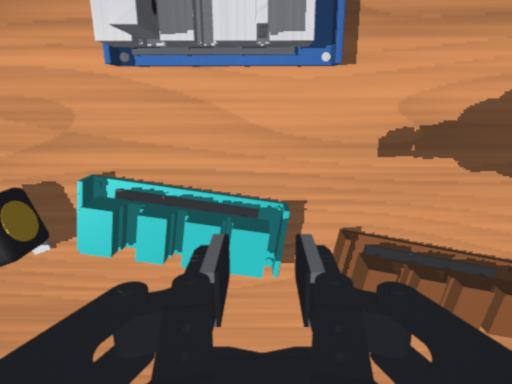

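View pics/t12.png

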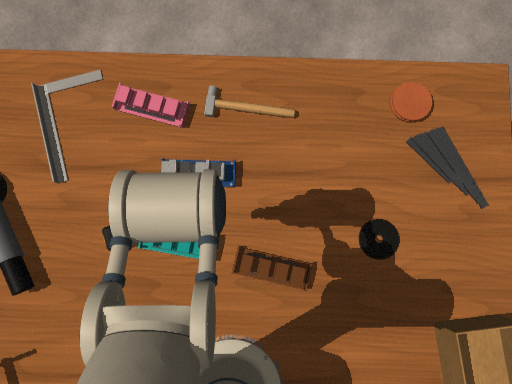

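Both plates stand upright. I'll check their heights against the projected expected corners.

```bash
python3 - <<'E'
from meas import *
f=load('s12');im=cv2.cvtColor(f['pixels'],cv2.COLOR_RGB2BGR)
z=cv2.resize(im[165:260,225:355],None,fx=6,fy=6,interpolation=cv2.INTER_CUBIC)
for y,h,c in((77.6,4,(0,0,255)),(169.7,10,(0,255,0))):
  for dz in (100,104,108):
    for x in(613,573):
      for s in(-1,1):
        p=proj(f,np.array([x,y+s*h,dz])/1000); q=tuple(int(v) for v in (p-[225,165]+.5)*6)
        cv2.circle(z,q,2,c if dz==104 else (255,0,255),-1)
for x in (569.5,615.5):
  for y in (37.6,209.7):
    p=proj(f,np.array([x,y,60])/1000); q=tuple(int(v) for v in (p-[225,165]+.5)*6); cv2.circle(z,q,3,(255,255,0),-1)
cv2.imwrite('pics/zi.png',z)
E
```

```text
(no output)
```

View pics/zi.png

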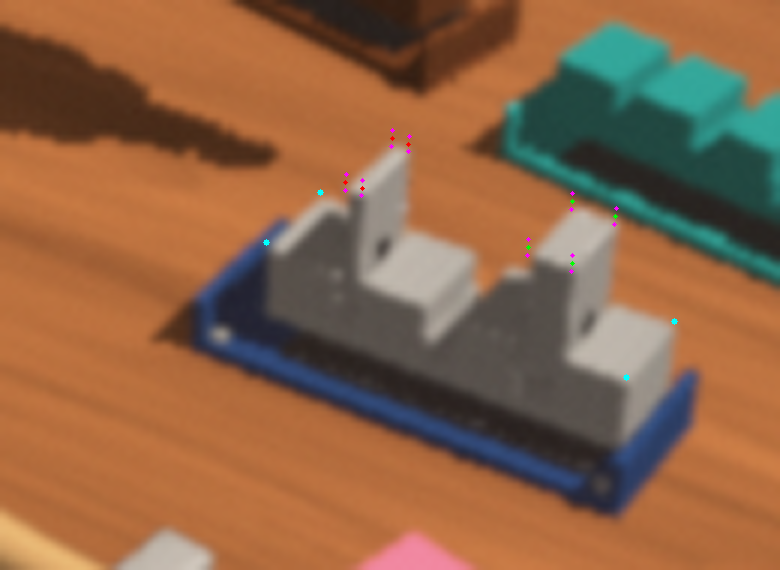

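```bash
python3 - <<'E'
from h import *
print(close_job())
E
```

```text
the job is handed in; nothing more can be done
None
```

Both plates are back in the rack: the thick one in the widest slot and the thin one in the narrowest. I let go of both and handed the job in at about 17 s of the 61 s.

- **Insertion:** I lined each plate up with its slot by wrist camera. Each went in with no contact at the bar top and touched the shoulders at the expected height. I pressed down with about 6 to 7 N on the thick plate and about 4 N on the thin one, so the bar gave little or not at all.
- **Final pictures:** Both plates stand upright and released, and the arm touches nothing. The hammer and disc look unmoved in the last top view. The arm mostly hides the tape measure there, but the wrist view shows it, and I never moved the tool near it.
- **Disagreement:** In the scene camera, the expected plate corners came out about 4 mm higher than what the picture shows. The bar's own corners were off by a similar amount, so I took it as camera calibration error. Judged against the bar, the undersides are within about 1 mm of 44 mm.

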